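Clear the backing plate and tuck the repair strip under the lapped door skin

ROBOT

A 6-joint arm with a two-finger parallel gripper is mounted at the origin on the work surface. World frame = base frame: x ahead of the robot, y to its left, z up, the work surface at z = 0. Lengths are in mm, angles in rad, forces in N, time in s.
With the tool pointing down it reaches from about 400 to 925 mm from the base axis. Payload 12.5 kg.
Tool frame: the origin (TCP) lies midway between the tips of the shut fingers; the grasp point (between the pads) lies 19 mm behind it (env.pinch_z is the z of the grasp point in the tool frame, in mm); z points along the fingers, y is the line along which they close (so a half turn about z gives the same grasp; the last joint's range is limited). The gripper opens to 95 mm and grips with 3 to 60 N. Pads are 20 mm wide; open, the fingers measure 119 mm over their backs; the gripper's body (75 mm by 180 mm) begins 59 mm behind the grasp point.
Start: joints at [-1.435, 0.491, 1.559, -0, 1.092, -0.106], TCP at [149.679, -606.83, 214.661] pointing down, gripper open.
Joint ranges: [-3.1, 3.1], [-0.84, 2.19], [0.05, 2.79], [-1.13, 4.28], [0.06, 2.93], [-2.69, 2.69]. Speed limits (rad/s): [2.22, 2.22, 2.79, 3.14, 3.14, 3.14].

INTERFACE

Orientations are given as [roll, pitch, yaw] about the fixed x, y, z axes, in that order (R = Rz(yaw) Ry(pitch) Rx(roll)).
In Python, from cell import env, eyes gives the robot as it stands.
- The arm moves only by the shell command python3 -m inch 'ROWS'. ROWS is JSON, a list of rows, each a list of 3 entries, a list of its own where there are three numbers: the shift along the tool's x, y, z in units of 60 mm (1.0 is 60 mm), then the turn about the tool's z in units of 5 degrees (1.0 is 5 degrees), then the closure, from -1 (fully open) to 1 (shut). In form: [[[tx, ty, tz], turn, claw], ...]. A call has exactly 10 rows; each row shifts and turns the commanded pose from where the row before left it, along the tool's axes as they then stand; what a row does not reach is not made up. A row lasts 1/8 s, in which the tool goes at most 62.5 mm and 10.7 degrees, less where a joint would pass 70% of its speed; a pose out of reach is approached as far as the arm can. A call is refused whole if a number of a shift passes 1 or a number of a turn 1, either way. A call with a gripper value outside its range is refused whole. The fingers move at their own pace and stop on an object; the grip force is fixed at half the most. Time passes only in rows, so rows that do not move let the fingers close, or fill a call up. It gives the time, the measured TCP pose, the force, the opening and the grip force at its end, in the units of the state.
- env.state(): the state, without advancing time (a new reading comes with each control period).
- eyes.read_camera(name): name is "side" or "top" or "wrist"; returns a dict with "pixels" (480x640x3 uint8, red, green, blue), "fx", "fy", "cx", "cy" (pixels), "distortion" ([k1, k2, p1, p2, k3] as OpenCV has them; the pictures are not rectified), "extrinsics" (4x4, takes a point from world to camera coordinates). Camera axes: x right, y down, z forward; pixel columns grow to the right and rows downward; lengths in mm; the calibration is good to about 2 mm. A picture is of the moment at which its call begins. There is no depth.
- env.job_done(): hands the job in; it is judged then, once.
Trained networks look in a picture, given as the dict that the camera call returned (one of the last four; its "shot" number tells which), for a name from the list of things; names that differ only in an ending like _2 or _b are one class to them, and where a whole thing is asked for, a point or a joint stands for the part that bears it (a point fixed in the world has none). Each returns a list of dicts, best first, with "score" (0 to 1); they miss things now and then, are a little off and sometimes report something else, mostly with a low value. They report only what shows in the picture. A call takes as long as a camera call. They do not tell look-alikes from the thing itself.
- eyes.boxes_of(name, picture): "centre" ([row, column] in pixels, amid what is visible of it).
- eyes.cut_out(name, picture): "mask" (480x640 bool, what is visible of it) and "centre" ([row, column] in pixels, amid what is visible of it).
- eyes.spot_point(name, picture): "centre" ([row, column] in pixels: a listed point, or the origin of a listed thing).
The state is a dict: "t": time; "joints": joint angles; "qvel": joint speeds; "tau": joint torques, N m; "eef_pos": TCP position; "tcp_rot": TCP orientation; "ft_force": force on the tool from outside, world axes, zero at the start; "moment": the same for the moment, N m; "opening": opening from 0.0 (shut) to 1.0 (fully open); "grip_force": force on a finger pad.
Only numpy, scipy, OpenCV 4.12 (cv2) and the standard library are available. Lean on these libraries where they do the work, as an engineer would, in place of code of your own. Each camera call takes 0.05 s, during which the arm holds its last target. There are 200 camera calls.

TASK

With the scraper block, wipe the three loose steel chips off the backing plate, then stand the scraper back on the bench. Then pick up the repair strip, lay it on the plate and slide its flat edge squarely about 18 mm under the raised lap of the door skin, centred along it and without prying the lap up. Finish while still holding the strip, pressing it firmly flat on the plate ready for tacking; keep the fingers off the chips and do not disturb the hammer, tape roll, screwdriver or flat bar lying around.

Things in the scene. Friction and masses are not known exactly. Their poses are not given: they have to be found in the camera images.
- backing_plate: Fixed steel backing plate, top 15 above the bench; origin on the bench under the lip line, +x from its bare part towards the skin, away from the robot, z up. It spans x -120..125, y -120..120; x -120..0 is bare and carries the chips, the door skin covers x > 0. Bolted clamp bar at x 95..125, 22 above the plate top; the skin ends at x 190 in a turned-up edge 26 high
- lap (a joint): How far the lapped sheet is pried up, rad: 0 at rest, about 95 mm from its bend line (plate x 95) to its lip, so 0.01 is about 1 mm at the lip. Springy sheet: about 3.5 N upward at the lip starts to lift it, about 7 N gives 0.04; it springs back and cannot go below 0.
- lap_lip (a point): Middle of the lower edge of the lap's lip: the near edge of the grey door skin, 220 long along y, 3 thick, raised (joggled) so that its underside is 6 above the plate top. The open slot below it runs 25 deep in +x to the joggle step, which stops the strip.
- repair_strip: Steel repair strip 160 long (y), 94 wide (x), 0.23 to 0.43 kg: hollow box fold (x -12..12, 28 high) along the whole length and a flat flange 3 thick out to x +82, flush underneath. Origin under the middle of the box fold, +x to the free flange edge. Starts flat on the bench, right or left of the plate, that edge pointing away from the robot within 0.5 rad
- strip_edge_left (a point): Corner of the strip's flange edge, underside, at strip x 82, y +80.
- strip_edge_right (a point): Corner of the strip's flange edge, underside, at strip x 82, y -80.
- scraper_block: Scraper block standing on its sole on the bench: steel-shod foot 36 (x) x 104 (y) x 15 high with an upright wooden grip 22 (x) x 88 (y) rising to 51; 0.3 kg. Origin under the middle of the sole. It stands on the other side from the strip.
- chip1: Loose steel chip 18 x 14 x 8, on the bare plate; origin at its centre.
- chip2: Loose steel chip 20 x 12 x 8, on the bare plate; origin at its centre.
- chip3: Loose steel chip 16 x 16 x 8, on the bare plate; origin at its centre.
- hammer: hammer with a wooden handle lying flat, 270 long, up to 35 high; bystander
- tape_roll: cardboard roll of tape lying flat, 100 across, 36 high; bystander
- flat_bar: plain flat steel bar offcut 40 x 150 x 6, no fold; bystander, not the repair strip
- screwdriver: screwdriver lying flat, 200 long;  bystander
There are look-alikes about, which are no part of the job. Leave any turquoise look-alike of the repair_strip alone. Of the things that look like the scraper_block, the smaller one is meant.

How it is judged:
By the outcome, as a careful person would: the job done as asked, in the order asked, and still so for the second after the job is handed in, while the arm keeps its last pose, push and grip.
It also fails if it takes over 67 s, if anything falls off the work surface, if the arm or the gripper's body presses on something with over 40 N, if the wrist force passes 120 N, or if a joint passes its speed limit or range.

## Working session

There is one attempt and no reset: what is moved stays moved. The work goes in short steps, Python scripts to look and compute and a shell command to move; the robot and the scene stay as the last step left them, time stands still between calls to the robot, and variables do not carry over. Pictures are saved under pics/ and viewed, at most 10 in all, crops included, and the job is handed in when it is done.

```bash
ls; mkdir -p pics
cat > h.py <<'E'
import numpy as np, cv2
from cell import env, eyes
def snap(n,fn=None):
    p=eyes.read_camera(n)
    if fn: cv2.imwrite('pics/'+fn,p['pixels'][:,:,::-1])
    return p
def K(p): return np.array([[p['fx'],0,p['cx']],[0,p['fy'],p['cy']],[0,0,1.]])
def world(p,rc,z):
    "pixel (row,col) -> world point on plane z"
    u=cv2.undistortPoints(np.array([[[rc[1],rc[0]]]],float),K(p),np.array(p['distortion'],float))[0,0]
    E=np.array(p['extrinsics']);R,t=E[:3,:3],E[:3,3]
    c=-R.T@t;d=R.T@np.array([u[0],u[1],1]);return c+d*(z-c[2])/d[2]
def pix(p,X):
    E=np.array(p['extrinsics'],float)
    q,_=cv2.projectPoints(np.array(X,float).reshape(-1,1,3),cv2.Rodrigues(E[:3,:3])[0],E[:3,3],K(p),np.array(p['distortion'],float))
    return q[:,0,::-1]
E
python3 - <<'E'
from h import *
np.set_printoptions(precision=1,suppress=True)
t=snap('top','top0.png');s=snap('side','side0.png')
for n,p in(('top',t),('side',s)):
  E=np.array(p['extrinsics']);print(n,-E[:3,:3].T@E[:3,3])
for o,z in [('backing_plate',0),('lap_lip',21),('repair_strip',0),('strip_edge_left',0),('strip_edge_right',0),('scraper_block',0),('chip1',19),('chip2',19),('chip3',19),('hammer',10),('tape_roll',18),('flat_bar',3),('screwdriver',10)]:
  for n,p in(('top',t),('side',s)):
    for d in eyes.spot_point(o,p): print(o,n,round(d['score'],2),np.array(d['centre']),world(p,d['centre'],z)[:2])
print(env.state()['tcp_rot'],env.pinch_z)
E
```

```text
pics
top [ 364.7   31.9 1526.2]
side [ 32.9 464.9 835.3]
backing_plate top 0.64 [210.  340.2] [565.7  -9.7]
backing_plate side 0.67 [255.2 304.9] [554.    8.9]
lap_lip top 0.83 [208.9 334.1] [565.7   7.2]
lap_lip top 0.31 [172.2 462.7] [ 669.6 -339.1]
lap_lip side 0.79 [245.1 299.8] [571.3   8.3]
lap_lip side 0.27 [263.7 310.5] [514.2  28. ]
repair_strip top 0.8 [316.9 496. ] [ 281.3 -431.1]
repair_strip top 0.58 [241.6 461.4] [ 483.4 -338.4]
strip_edge_left top 0.95 [200.4 440.9] [ 595.1 -283.3]
strip_edge_left top 0.7 [308.  452.2] [ 304.7 -312.2]
strip_edge_left top 0.56 [219.2 499.9] [ 545.6 -445.2]
strip_edge_left side 0.94 [190.3 376.5] [ 586.3 -277.2]
strip_edge_right top 0.8 [222.3 498.5] [ 537.1 -441.1]
strip_edge_right top 0.56 [277.2 502.3] [ 388.  -449.4]
strip_edge_right side 0.94 [172.4 423.2] [ 545.9 -423.4]
scraper_block top 0.87 [236.8 215.2] [489.5 326.8]
scraper_block top 0.68 [294.8 218.7] [333.9 313.5]
scraper_block top 0.66 [173.6 461.9] [ 670. -342.]
scraper_block top 0.16 [162.6 226.4] [693.1 301.9]
scraper_block side 0.62 [358.2 208.2] [492.7 324.4]
scraper_b
[... 722 characters left out ...]
.  227.9] [690.7 294.5]
chip3 side 0.58 [262.1 310.5] [518.8  23.8]
chip3 side 0.51 [248.7 340.7] [499.5 -53.1]
chip3 side 0.37 [262.2 294.2] [543.8  50.4]
hammer top 0.75 [172.6 460.8] [ 670.7 -336.6]
hammer side 0.95 [160.8 368.4] [ 675.  -342.1]
hammer side 0.32 [257.3 415.6] [ 367.8 -164. ]
tape_roll top 0.7 [161.7 227.9] [691.7 294.7]
tape_roll side 0.69 [286.5 161.5] [692.8 301.4]
flat_bar top 0.81 [283.6 402.4] [ 368.9 -177.6]
flat_bar top 0.52 [161.7 227.8] [694.9 297.6]
flat_bar side 0.72 [259. 419.] [ 362.1 -171. ]
screwdriver top 0.67 [282.9 398.5] [ 370.7 -166.2]
screwdriver top 0.65 [287.3 292.3] [356.3 116.1]
screwdriver side 0.71 [333.7 330.6] [361.4 116.3]
[3.1 0.  0.2] -18.8
```

View pics/top0.png

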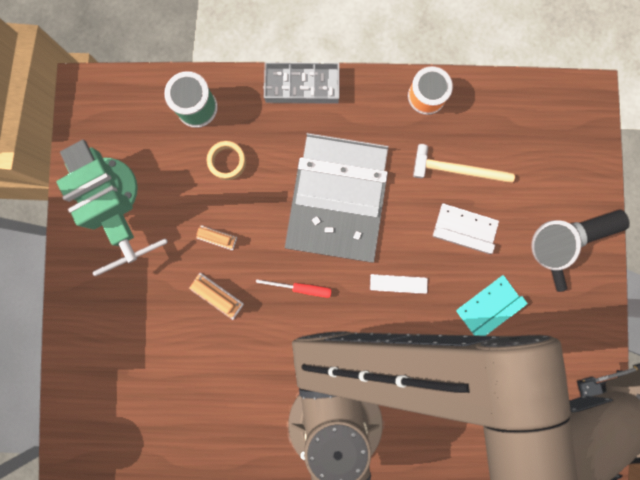

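View pics/side0.png

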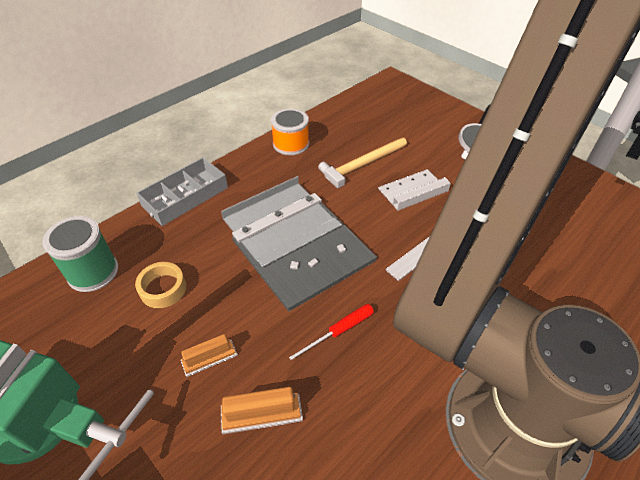

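Top view: the candidates are scraper-like blocks at (237,216) and (296,217), and folded strips at grey (228,466) and turquoise (307,492). The smaller block (237,216) and the grey strip fit the description. The flat bar at (284,399) has no fold. I'll confirm this in a crop and fit the poses.

```bash
cat >> h.py <<'E'
from scipy.optimize import minimize
BOX={'scraper_block':[(-18,18,-52,52,0,15),(-11,11,-44,44,15,51)],
'repair_strip':[(-12,12,-80,80,0,28),(12,82,-80,80,0,3)],
'plate':[(-120,125,-120,120,0,15)]}
S=3
def render(p,boxes,pose,z0=0):
    x,y,a=pose;c,s=np.cos(a),np.sin(a);m=np.zeros((480*S,640*S),np.uint8)
    for b in boxes:
        P=np.array([[i,j,k] for i in b[:2] for j in b[2:4] for k in b[4:]],float)
        W=np.c_[x+c*P[:,0]-s*P[:,1],y+s*P[:,0]+c*P[:,1],P[:,2]+z0]
        q=(pix(p,W)[:,::-1]*S+S/2-.5).astype(np.float32)
        cv2.fillConvexPoly(m,cv2.convexHull(q).astype(np.int32),255)
    return cv2.resize(m,(640,480),interpolation=cv2.INTER_AREA)/255.
def fit(views,boxes,x0,z0=0):
    "views: [(picture,mask)]; silhouette fit of x,y,yaw"
    def cost(v):
        return sum(np.abs(render(p,boxes,(v[0],v[1],v[2]/100),z0)-m).sum()/m.sum() for p,m in views)
    sx=np.array([x0[0],x0[1],x0[2]*100])
    best=None
    for k in range(2):
        r=minimize(cost,sx,method='Nelder-Mead',options=dict(initial_simplex=sx+np.vstack([np.zeros(3),np.diag([15,15,15])/(k*2+1)]),xatol=.05,fatol=1e-5));sx=r.x
    return np.array([sx[0],sx[1],sx[2]/100]),r.fun
def masks(o,p,near,rad=60):
    return [(d['mask'],d['score'],np.array(d['centre'])) for d in eyes.cut_out(o,p) if np.hypot(*(np.array(d['centre'])-near))<rad]
E
python3 - <<'E'
from h import *
np.set_printoptions(precision=2,suppress=True)
t=snap('top');s=snap('side')
a=t['pixels'];
c1=cv2.resize(a[210:330,180:260],None,fx=4,fy=4,interpolation=2);c2=cv2.resize(a[195:345,430:530],None,fx=3.2,fy=3.2,interpolation=2)
cv2.imwrite('pics/crop1.png',np.hstack([c1,c2])[:,:,::-1])
M={}
for o,nt,ns in[('scraper_block',(237,216),(356,208)),('repair_strip',(228,466),(188,415))]:
  v=[]
  for p,n in((t,nt),(s,ns)):
    L=masks(o,p,n,25)
    print(o,[(round(b,2),c,m.sum()) for m,b,c in L])
    if L: v.append((p,L[0][0].astype(float)))
  x0=(489,327,-.3) if o[0]=='s' else (490,-340,-.26)
  print('both',fit(v,BOX[o],x0))
  for q in v: print(fit([q],BOX[o],x0))
for o in('backing_plate','lap_lip','lap','chip1'):
  for p in(t,s):
    for d in eyes.cut_out(o,p): 
      r=cv2.minAreaRect(np.argwhere(d['mask']).astype(np.float32));print(o,round(d['score'],2),np.array(d['centre']),d['mask'].sum(),cv2.boxPoints(r).round(0).tolist())
E
```

```text
scraper_block [(0.72, array([234.6, 213.5]), np.int64(572))]
scraper_block []
both (array([486.86, 323.74,  -0.31]), np.float64(0.05904291786644728))
(array([486.86, 323.74,  -0.31]), np.float64(0.05904291786644728))
repair_strip [(0.69, array([231.4, 461.8]), np.int64(2116))]
repair_strip [(0.64, array([189.7, 413.4]), np.int64(1545))]
both (array([ 487.24, -338.83,   -0.3 ]), np.float64(0.14038009426245585))
(array([ 485.43, -339.67,   -0.3 ]), np.float64(0.03375773749953668))
(array([ 490.21, -338.88,   -0.31]), np.float64(0.0548435814455232))
backing_plate 0.85 [197.4 339.3] 10356 [[131.0, 303.0], [248.0, 283.0], [263.0, 373.0], [146.0, 393.0]]
backing_plate 0.71 [242.8 293.9] 10960 [[153.0, 295.0], [216.0, 214.0], [322.0, 296.0], [258.0, 377.0]]
lap_lip 0.84 [192.5 338.4] 2868 [[169.0, 301.0], [204.0, 295.0], [217.0, 377.0], [182.0, 382.0]]
lap_lip 0.94 [233.2 289.9] 2655 [[198.0, 327.0], [240.0, 242.0], [268.0, 256.0], [226.0, 341.0]]
lap 0.55 [192.7 340.8] 2885 [[169.0, 301.0], [204.0, 295.0], [217.0, 377.0], [181.0, 383.0]]
lap 0.62 [232.9 289.6] 2779 [[197.0, 327.0], [241.0, 241.0], [269.0, 255.0], [226.0, 342.0]]
lap 0.23 [187.7 409.4] 1571 [[162.0, 441.0], [186.0, 377.0], [214.0, 388.0], [189.0, 452.0]]
chip1 0.31 [230.3 466.8] 2128 [[203.0, 441.0], [238.0, 431.0], [255.0, 491.0], [220.0, 501.0]]
chip1 0.6 [246.9 341.5] 42 [[243.0, 341.0], [246.0, 336.0], [252.0, 339.0], [250.0, 344.0]]
chip1 0.59 [264.2 292.1] 48 [[261.0, 290.0], [268.0, 290.0], [268.0, 297.0], [261.0, 297.0]]
chip1 0.54 [263.6 311.7] 59 [[256.0, 315.0], [261.0, 307.0], [267.0, 310.0], [262.0, 318.0]]
```

View pics/crop1.png

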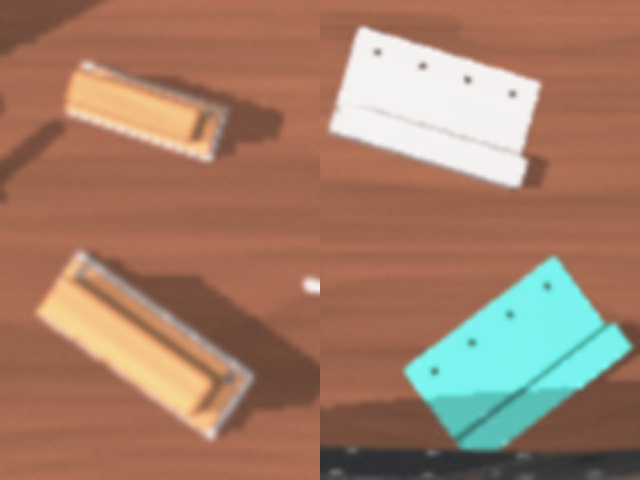

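The crop confirms it: the smaller block (238,217) is the scraper, and the grey-white strip with the fold on its near side is the repair strip. The turquoise one is excluded. Next I'll fit the plate and chips.

Run:
```python
from h import *
np.set_printoptions(precision=3,suppress=True)
t=snap('top');s=snap('side')
V=[];W=[]
for p,n in((t,(197,339)),(s,(242,293))):
  V.append((p,masks('backing_plate',p,n,40)[0][0].astype(float)));W.append((p,masks('lap_lip',p,n,40)[0][0].astype(float)))
lap=[(0,93,-110,110,21,24)]
pl=[(-120,125,-120,120,0,15),(0,190,-110,110,15,24),(187,190,-110,110,15,41),(95,125,-120,120,15,37)]
for nm,v in(('lap both',W),('lap top',W[:1]),('lap side',W[1:])): print(nm,fit(v,lap,(566,8,-.17)))
for nm,v in(('pl both',V),('pl top',V[:1]),('pl side',V[1:])): print(nm,fit(v,pl,(566,8,-.17)))
pose=fit(V,pl,(566,8,-.17))[0];c,S_=np.cos(pose[2]),np.sin(pose[2])
for p in(t,s):
  a=p['pixels'].astype(int)
  m=(a.min(2)>190).astype(np.uint8)
  bare=render(p,[(-118,-3,-118,118,19,19)],pose)>.5
  n,_,st,ce=cv2.connectedComponentsWithStats(m*bare.astype(np.uint8))
  for i in range(1,n):
    if st[i,4]>6:
      w=world(p,ce[i][::-1],20)[:2]; d=w-pose[:2]
      print(st[i,4],ce[i][::-1],w,'plate',c*d[0]+S_*d[1],-S_*d[0]+c*d[1])
L=masks('scraper_block',s,(356,208),40)
print(len(L)); 
for m,_,c in L: print(c,m.sum(),fit([(s,m.astype(float))],BOX['scraper_block'],(488,325,-.3)))
```

```text
Traceback (most recent call last):
IndexError: list index out of range
```

```bash
cat >> h.py <<'E'
def getm(cam,o,n,rad=40,tries=4):
    for _ in range(tries):
        p=snap(cam);L=masks(o,p,n,rad)
        if L: return (p,L[0][0].astype(float))
    print('none',cam,o)
PL=[(-120,125,-120,120,0,15),(0,190,-110,110,15,24),(187,190,-110,110,15,41),(95,125,-120,120,15,37)]
E
python3 - <<'E'
from h import *
np.set_printoptions(precision=3,suppress=True)
N={'top':(197,339),'side':(242,293)}
V=[v for v in (getm(k,'backing_plate',n) for k,n in N.items()) if v]
W=[v for v in (getm(k,'lap_lip',n) for k,n in N.items()) if v]
lap=[(0,93,-110,110,21,24)]
for nm,v,b in(('lap',W,lap),('pl',V,PL)):
  print(nm,fit(v,b,(566,8,-.17)))
  for q in v: print('  one',fit([q],b,(566,8,-.17)))
pose=fit(V,PL,(566,8,-.17))[0];c,S_=np.cos(pose[2]),np.sin(pose[2])
for p in(snap('top'),snap('side')):
  a=p['pixels'].astype(int)
  m=(a.min(2)>170).astype(np.uint8)
  bare=render(p,[(-118,-6,-118,118,19,19)],pose)>.5
  n,_,st,ce=cv2.connectedComponentsWithStats(m*bare.astype(np.uint8))
  for i in range(1,n):
    if st[i,4]>6:
      w=world(p,ce[i][::-1],20)[:2]; d=w-pose[:2]
      print(st[i,4],ce[i][::-1],w,'plate',c*d[0]+S_*d[1],-S_*d[0]+c*d[1])
q=getm('side','scraper_block',(356,208))
if q: print(q[1].sum(),fit([q],BOX['scraper_block'],(488,325,-.3)))
print(env.state()['t'])
E
```

```text
lap (array([563.072,   1.888,  -0.157]), np.float64(0.1492718357800393))
  one (array([562.214,   1.692,  -0.158]), np.float64(0.03323118151184696))
  one (array([565.427,   3.144,  -0.142]), np.float64(0.09454800788239826))
pl (array([563.832,   1.753,  -0.15 ]), np.float64(0.0887472379625995))
  one (array([561.945,   2.228,  -0.151]), np.float64(0.027347169606681078))
  one (array([567.196,   1.781,  -0.149]), np.float64(0.041295847803982974))
51 [220.157 315.353] [535.115  56.793] plate -36.64054999515782 50.1160329457692
51 [229.451 328.078] [510.614  22.678] plate -55.75263272295156 12.714117820184681
52 [234.942 356.692] [496.753 -53.498] plate -58.041964172778904 -64.67831745654635
41 [247.683 340.537] [501.335 -54.428] plate -53.372751430650155 -64.91171914005656
44 [261.977 312.205] [515.773  21.374] plate -50.45616109655523 12.197691860314087
46 [264.565 293.609] [539.092  56.329] plate -32.63910776421131 50.25270422562744
1333.0 (array([489.755, 322.269,  -0.274]), np.float64(0.09644764132209523))
3.0
```

```bash
cat >> h.py <<'E'
from scipy.spatial.transform import Rotation as Ro
def to(pts,st=None):
    "units from the current pose through points (x,y,z) at fixed yaw, in tool axes"
    st=st or env.state();R=Ro.from_euler('xyz',st['tcp_rot']).as_matrix();a=np.array(st['eef_pos'])
    print('t',round(st['t'],2),'pos',a.round(1),'rpy',np.round(st['tcp_rot'],4),'F',np.round(st['ft_force'],1),'q6',np.round(st['joints'][5],2))
    for b in pts:
        b=np.array(b,float);print(b,'shift units',(R.T@(b-a)/60).round(3));a=b
def turn(psi): 
    y=env.state()['tcp_rot'][2];d=(psi-y+np.pi)%(2*np.pi)-np.pi;print('turn units',round(-np.degrees(d)/5,3))
def plate(x,y,z,P=(564,2,-.152)):
    c,s=np.cos(P[2]),np.sin(P[2]);return (P[0]+c*x-s*y,P[1]+s*x+c*y,z)
E
python3 -c "
from h import *
to([(560,-150,214),(488,323,214)]);turn(1.28)"
```

```text
t 3.0 pos [ 149.7 -606.8  214.6] rpy [3.1415 0.     0.2418] F [-0.6 -0.7  0.5] q6 -0.11
[ 560. -150.  214.] shift units [ 8.463 -5.754  0.01 ]
[488. 323. 214.] shift units [ 0.723 -7.941 -0.   ]
turn units -11.896
```

```bash
python3 -m inch '[[[0.7,-0.48,0],0,-1],[[0.7,-0.48,0],0,-1],[[0.7,-0.48,0],0,-1],[[0.7,-0.48,0],0,-1],[[0.7,-0.48,0],0,-1],[[0.7,-0.48,0],0,-1],[[0.7,-0.48,0],0,-1],[[0.7,-0.48,0],0,-1],[[0.7,-0.48,0],0,-1],[[0.7,-0.48,0],0,-1]]'; python3 -m inch '[[[0.7,-0.48,0],0,-1],[[0.7,-0.48,0],0,-1],[[0.08,-0.9,0],0,-1],[[0.08,-0.9,0],0,-1],[[0.08,-0.9,0],0,-1],[[0.08,-0.9,0],0,-1],[[0.08,-0.9,0],0,-1],[[0.08,-0.9,0],0,-1],[[0.08,-0.9,0],0,-1],[[0.08,-0.9,0],0,-1]]'; python3 -c "
from h import *
to([(488,323,214)]);turn(1.28)"
```

```text
t: 4.25
eef_pos: [489.5, -225.3, 214.8]
tcp_rot: [3.141, -0.0, 0.242]
ft_force: [0.1, 0.5, 0.6]
opening: 0.995
grip_force: 0.0
t: 5.5
eef_pos: [489.7, 279.8, 214.8]
tcp_rot: [3.142, -0.0, 0.242]
ft_force: [0.4, -0.7, -0.4]
opening: 1.001
grip_force: 0.0
t 5.5 pos [489.7 279.8 214.8] rpy [ 3.1416e+00 -4.0000e-04  2.4180e-01] F [ 0.4 -0.7 -0.4] q6 1.73
[488. 323. 214.] shift units [ 0.145 -0.705  0.013]
turn units -11.897
```

```bash
python3 -m inch '[[[0.145,-0.705,0],0,-1],[[0,0,0.1],-1,-1],[[0,0,0.1],-1,-1],[[0,0,0.1],-1,-1],[[0,0,0.1],-1,-1],[[0,0,0.1],-1,-1],[[0,0,0.1],-1,-1],[[0,0,0.1],-1,-1],[[0,0,0.1],-1,-1],[[0,0,0],-1,-1]]';python3 -m inch '[[[0,0,0],-1,-1],[[0,0,0],-1,-1],[[0,0,0],-0.9,-1],[[0,0,0],0,-1],[[0,0,0],0,-1],[[0,0,0],0,-1],[[0,0,0],0,-1],[[0,0,0],0,-1],[[0,0,0],0,-1],[[0,0,0],0,-1]]'
python3 - <<'E'
from h import *
np.set_printoptions(precision=3,suppress=True)
to([(488,323,17)]);turn(1.28)
V=[]
p=snap('wrist','w1.png')
for d in eyes.cut_out('scraper_block',p):
  print(d['score'],np.array(d['centre']),d['mask'].sum())
  V.append((p,d['mask'].astype(float)))
if V: print(fit(V[:1],BOX['scraper_block'],(488,323,-.29)))
for d in eyes.spot_point('scraper_block',p): print(d['score'],world(p,d['centre'],0))
E
```

```text
t: 6.75
eef_pos: [488.3, 321.1, 166.2]
tcp_rot: [-3.141, 0.001, 1.03]
ft_force: [0.3, 0.2, -0.1]
opening: 0.999
grip_force: 0.0
t: 8.0
eef_pos: [488.4, 321.2, 166.6]
tcp_rot: [3.142, 0.0, 1.28]
ft_force: [0.6, 0.4, -0.5]
opening: 1.0
grip_force: 0.0
t 8.0 pos [488.4 321.2 166.6] rpy [3.142 0.    1.28 ] F [ 0.6  0.4 -0.5] q6 0.76
[488. 323.  17.] shift units [ 0.027 -0.015  2.493]
turn units 0.003
0.84 [259.5 169.5] 8483
0.59 [220.  321.6] 4339
(array([ 583.   , -143.667,    0.454]), np.float64(1.0))
0.86 [334.571 318.65    0.   ]
0.79 [491.416 318.483   0.   ]
```

View pics/w1.png

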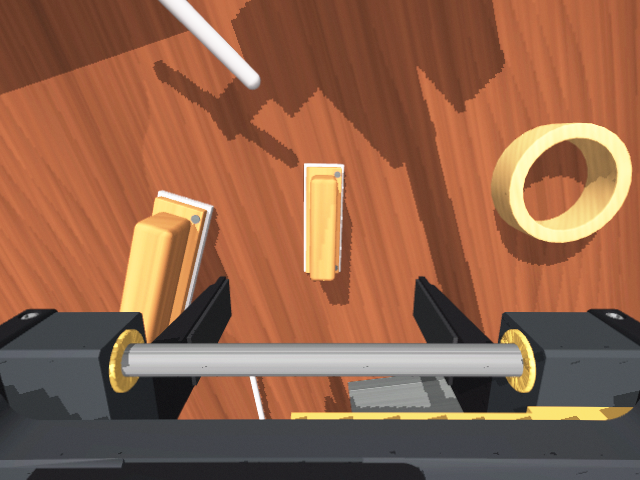

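Run:
```python
from h import *
np.set_printoptions(precision=3,suppress=True)
q=getm('wrist','scraper_block',(220,322),40)
f=fit([q],BOX['scraper_block'],(490,320,-.29));print(f)
x,y,a=f[0]
to([(x,y,17)]);turn(a+np.pi/2)
```

```text
(array([489.812, 321.8  ,  -0.289]), np.float64(0.0646383005927103))
t 8.25 pos [488.4 321.2 166.6] rpy [3.142 0.    1.28 ] F [0.6 0.7 0.1] q6 0.76
[489.812 321.8    17.   ] shift units [0.017 0.019 2.493]
turn units -0.017
```

```bash
python3 -m inch '[[[0.02,0.02,0.6],0,-1],[[0,0,0.6],0,-1],[[0,0,0.6],0,-1],[[0,0,0.4],0,-1],[[0,0,0.2],0,-1],[[0,0,0.09],0,-1],[[0,0,0],0,1],[[0,0,0],0,1],[[0,0,0],0,1],[[0,0,0],0,1]]'; python3 -m inch '[[[0,0,0],0,1],[[0,0,0],0,1],[[0,0,0],0,1],[[0,0,0],0,1],[[0,0,0],0,1],[[0,0,-0.3],0,1],[[0,0,-0.5],0,1],[[0,0,-0.5],0.4,1],[[0,0,-0.2],1,1],[[0,0,0],1,1]]';python3 -m inch '[[[0,0,0],1,1],[[0,0,0],1,1],[[0,0,0],1,1],[[0,0,0],1,1],[[0,0,0],1,1],[[0,0,0],1,1],[[0,0,0],1,1],[[0,0,0],1,1],[[0,0,0],1,1],[[0,0,0],1,1]]'
python3 - <<'E'
from h import *
to([plate(-64,-95,107),plate(-64,-95,33)]);turn(-.152)
E
```

```text
t: 9.5
eef_pos: [490.0, 322.0, 17.5]
tcp_rot: [3.141, -0.0, 1.28]
ft_force: [-0.2, -0.0, -0.2]
opening: 0.638
grip_force: 0.0
t: 10.75
eef_pos: [490.3, 322.2, 109.5]
tcp_rot: [3.14, -0.002, 1.068]
ft_force: [0.4, -0.2, -2.7]
opening: 0.234
grip_force: 29.9
t: 12.0
eef_pos: [489.9, 321.9, 108.2]
tcp_rot: [-3.142, -0.0, 0.195]
ft_force: [-0.2, 0.9, -2.2]
opening: 0.232
grip_force: 29.9
t 12.0 pos [489.9 321.9 108.2] rpy [-3.1416e+00 -4.0000e-04  1.9530e-01] F [-0.2  0.9 -2.2] q6 1.84
[486.35344507 -82.21408735 107.        ] shift units [-1.364  6.596  0.019]
[486.35344507 -82.21408735  33.        ] shift units [-0.     0.     1.233]
turn units 3.979
```

```bash
python3 -m inch '[[[-0.16,0.7,0],0,1],[[-0.17,0.84,0],0,1],[[-0.17,0.84,0],0,1],[[-0.17,0.84,0],0,1],[[-0.17,0.84,0],0,1],[[-0.17,0.84,0],0,1],[[-0.17,0.84,0],0,1],[[-0.18,0.85,0],0,1],[[0,0,0],1,1],[[0,0,0],1,1]]';python3 -m inch '[[[0,0,0],1,1],[[0,0,0],0.98,1],[[0,0,0.3],0,1],[[0,0,0.4],0,1],[[0,0,0.2],0,1],[[0,0,0],0,1],[[0,0,0],0,1],[[0,0,0],0,1],[[0,0,0],0,1],[[0,0,0],0,1]]'
python3 - <<'E'
from h import *
to([plate(-64,-95,33),plate(-64,130,33)]);turn(-.152)
s=snap('side');p=pix(s,[plate(-50,0,20)])[0].astype(int)
cv2.imwrite('pics/s2.png',cv2.resize(s['pixels'][p[0]-110:p[0]+90,p[1]-130:p[1]+130,::-1],None,fx=3,fy=3,interpolation=2))
E
```

```text
t: 13.25
eef_pos: [487.7, -82.6, 108.2]
tcp_rot: [3.141, -0.001, 0.019]
ft_force: [0.0, 0.3, -3.4]
opening: 0.229
grip_force: 29.9
t: 14.5
eef_pos: [487.8, -81.8, 53.4]
tcp_rot: [3.141, -0.0, -0.149]
ft_force: [-0.3, 0.8, -3.1]
opening: 0.23
grip_force: 30.0
t 14.5 pos [487.8 -81.8  53.4] rpy [ 3.1415e+00 -3.0000e-04 -1.4920e-01] F [-0.3  0.8 -3.1] q6 1.42
[486.35344507 -82.21408735  33.        ] shift units [-0.023  0.011  0.34 ]
[520.42190432 140.19171313  33.        ] shift units [ 0.011 -3.75  -0.   ]
turn units 0.032
```

View pics/s2.png

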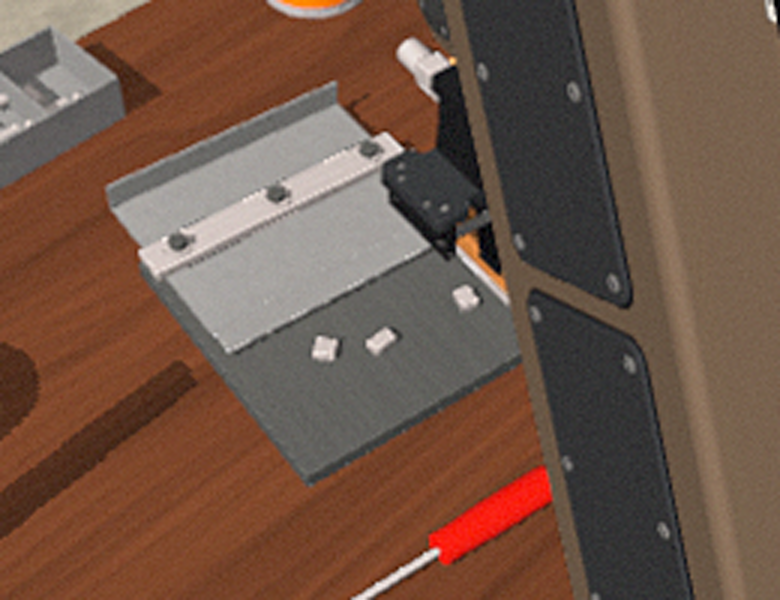

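```bash
python3 -m inch '[[[-0.02,0.23,0],0,1],[[0,0,0.2],0,1],[[0,0,0.14],0,1],[[0,0,0],0,1],[[0,-0.15,0],0,1],[[0,-0.22,0],0,1],[[0,-0.22,0],0,1],[[0,-0.22,0],0,1],[[0,-0.22,0],0,1],[[0,-0.22,0],0,1]]'
python3 - <<'E'
from h import *
to([plate(-64,135,33)]);turn(-.152)
E
```

```text
t: 15.8
eef_pos: [495.8, -20.1, 32.8]
tcp_rot: [3.142, -0.0, -0.149]
ft_force: [0.2, -0.2, -2.7]
opening: 0.232
grip_force: 30.0
t 15.8 pos [495.8 -20.1  32.8] rpy [ 3.1415 -0.     -0.149 ] F [ 0.2 -0.2 -2.7] q6 1.55
[521.17898119 145.13406425  33.        ] shift units [ 0.01  -2.786 -0.003]
turn units 0.035
```

```bash
python3 -m inch '[[[0,-0.22,0],0,1],[[0,-0.22,0],0,1],[[0,-0.22,0],0,1],[[0,-0.22,0],0,1],[[0,-0.22,0],0,1],[[0,-0.22,0],0,1],[[0,-0.22,0],0,1],[[0,-0.22,0],0,1],[[0,-0.22,0],0,1],[[0,-0.22,0],0,1]]'; python3 -m inch '[[[0,-0.22,0],0,1],[[0,-0.22,0],0,1],[[0,-0.1,0],0,1],[[0,0,0],0,1],[[0,0,0],0,1],[[0,0,-0.2],0,1],[[0,0,-0.5],0,1],[[0,0,-0.5],0,1],[[0,0,0],0,1],[[0,0,0],0,1]]'
python3 - <<'E'
from h import *
to([(495,320,105)]);turn(1.28)
s=snap('side');p=pix(s,[plate(-50,40,20)])[0].astype(int)
cv2.imwrite('pics/s3.png',cv2.resize(s['pixels'][p[0]-100:p[0]+100,p[1]-130:p[1]+130,::-1],None,fx=3,fy=3,interpolation=2))
E
```

```text
t: 17.05
eef_pos: [515.4, 110.4, 32.8]
tcp_rot: [3.142, -0.0, -0.149]
ft_force: [0.4, -0.1, -3.2]
opening: 0.229
grip_force: 30.0
t: 18.3
eef_pos: [519.7, 141.3, 104.4]
tcp_rot: [3.141, 0.0, -0.149]
ft_force: [-0.0, -0.1, -2.9]
opening: 0.229
grip_force: 30.0
t 18.3 pos [519.7 141.3 104.4] rpy [ 3.1414e+00  5.0000e-04 -1.4940e-01] F [-0.  -0.1 -2.9] q6 1.86
[495. 320. 105.] shift units [-0.851 -2.884 -0.01 ]
turn units -16.379
```

View pics/s3.png

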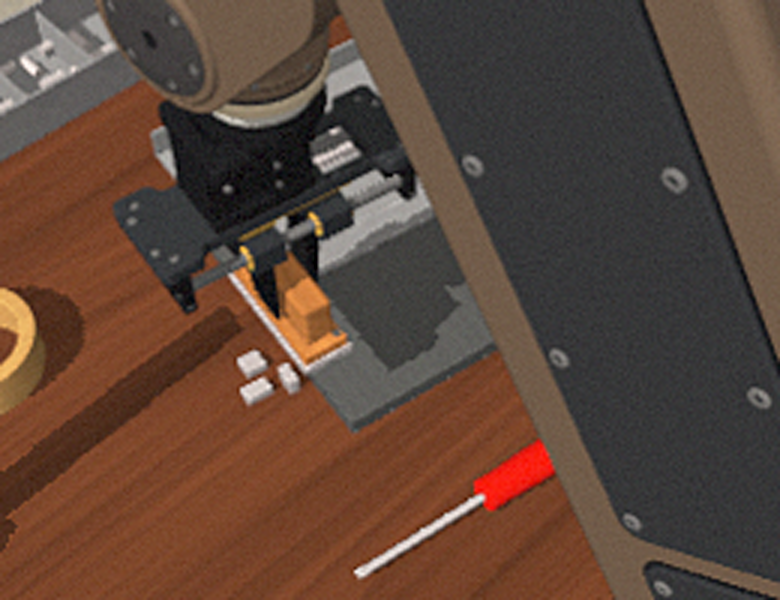

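Three chips lie on the bench beside the plate's left edge (crop 252,362; 257,390; 290,377), and the scraper is still held. I'll stand it on clear bench to the left.

```bash
python3 -m inch '[[[-0.1,-0.5,0],0,1],[[-0.12,-0.7,0],0,1],[[-0.12,-0.7,0],0,1],[[-0.12,-0.7,0],0,1],[[0,0,0.3],0,1],[[0,0,0.5],0,1],[[0,0,0.4],0,1],[[0,0,0.12],0,1],[[0,0,0.08],0,1],[[0,0,0.03],0,1]]';python3 -m inch '[[[0,0,0],0,1],[[0,0,0.005],0,1],[[0,0,0],0,-0.3],[[0,0,0],0,-0.3],[[0,0,0],0,-0.3],[[0,0,-0.1],0,-0.3],[[0,0,-0.5],0,-0.3],[[0,0,-0.9],0,-1],[[0,0,-0.9],0,-1],[[0,0,-0.8],0,-1]]'
python3 - <<'E'
from h import *
to([(560,120,212),(560,-100,212),(487.5,-339,212)]);turn(-.305+np.pi/2)
E
```

```text
t: 19.6
eef_pos: [516.2, 299.9, 19.2]
tcp_rot: [-3.141, -0.0, -0.149]
ft_force: [0.5, -0.4, -2.2]
opening: 0.226
grip_force: 30.0
t: 20.85
eef_pos: [515.8, 299.9, 213.3]
tcp_rot: [-3.141, -0.001, -0.149]
ft_force: [-0.6, 0.1, -0.4]
opening: 0.908
grip_force: 0.0
t 20.85 pos [515.8 299.9 213.3] rpy [-3.141e+00 -1.000e-03 -1.492e-01] F [-0.6  0.1 -0.4] q6 2.14
[560. 120. 212.] shift units [1.173 2.855 0.021]
[ 560. -100.  212.] shift units [ 5.450e-01  3.626e+00 -1.000e-03]
[ 487.5 -339.   212. ] shift units [-6.030e-01  4.119e+00 -3.000e-03]
turn units -16.214
```

```bash
python3 -m inch '[[[0.29,0.71,0],0,-1],[[0.29,0.71,0],0,-1],[[0.29,0.71,0],0,-1],[[0.29,0.71,0],0,-1],[[0.14,0.9,0],0,-1],[[0.14,0.9,0],0,-1],[[0.14,0.9,0],0,-1],[[0.14,0.9,0],0,-1],[[-0.12,0.82,0],0,-1],[[-0.12,0.82,0],0,-1]]';python3 -m inch '[[[-0.12,0.82,0],0,-1],[[-0.12,0.82,0],0,-1],[[-0.12,0.84,0],0,-1],[[0,0,0],-1,-1],[[0,0,0],-1,-1],[[0,0,0],-1,-1],[[0,0,0],-1,-1],[[0,0,0],-1,-1],[[0,0,0],-1,-1],[[0,0,0],-1,-1]]';python3 -m inch '[[[0,0,0],-1,-1],[[0,0,0],-1,-1],[[0,0,0],-1,-1],[[0,0,0],-1,-1],[[0,0,0],-1,-1],[[0,0,0],-1,-1],[[0,0,0],-1,-1],[[0,0,0],-1,-1],[[0,0,0],-1,-1],[[0,0,0],-0.2,-1]]'
python3 - <<'E'
from h import *
np.set_printoptions(precision=3,suppress=True)
p=snap('wrist','w2.png')
V=None
for d in eyes.cut_out('repair_strip',p):
  print(d['score'],np.array(d['centre']),d['mask'].sum())
  f=fit([(p,d['mask'].astype(float))],BOX['repair_strip'],(487.5,-339,-.305));print(f)
print(pix(p,[(487.5,-339,0)]))
to([(487.5,-339,5.5)]);turn(-.305+np.pi/2)
E
```

```text
t: 22.1
eef_pos: [531.1, -194.3, 211.1]
tcp_rot: [3.141, -0.0, -0.149]
ft_force: [1.1, -0.3, 0.7]
opening: 0.997
grip_force: 0.0
t: 23.35
eef_pos: [488.2, -336.6, 211.2]
tcp_rot: [3.141, -0.0, 0.465]
ft_force: [-0.1, -0.1, -0.1]
opening: 0.998
grip_force: 0.0
t: 24.6
eef_pos: [488.2, -336.6, 211.1]
tcp_rot: [3.141, 0.0, 1.265]
ft_force: [0.4, -0.1, -0.1]
opening: 1.002
grip_force: 0.0
0.86 [307. 174.] 5953
(array([ 651.389, -982.333,    0.445]), np.float64(1.0))
0.57 [207.2 354.2] 13222
(array([ 487.961, -340.816,   -0.287]), np.float64(0.011160246885019324))
[[212.73  321.255]]
t 24.7 pos [ 488.2 -336.6  211. ] rpy [3.141 0.    1.263] F [ 0.9  0.5 -0.8] q6 -0.41
[ 487.5 -339.     5.5] shift units [-0.041 -0.     3.425]
turn units -0.028
```

View pics/w2.png

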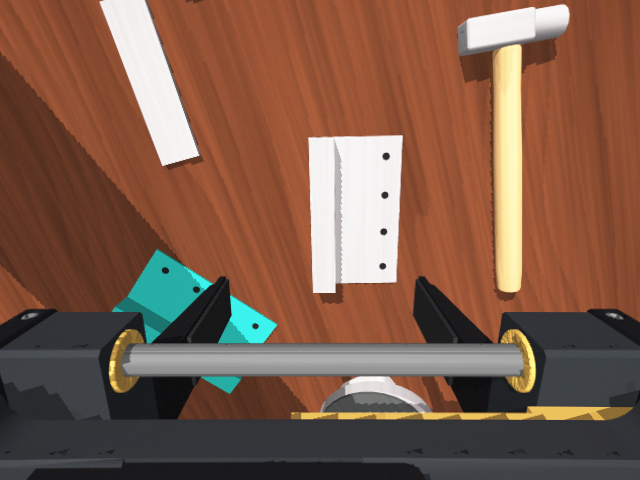

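The wrist view shows the grey strip at (210,355), fold to the left. Turquoise is away at lower left, the flat bar upper left and the hammer right. The silhouette fit is excellent, so I'll grasp.

```bash
python3 -m inch '[[[-0.06,0,0.5],-0.23,-0.3],[[0,0,0.7],0,-0.3],[[0,0,0.7],0,-0.3],[[0,0,0.7],0,-0.3],[[0,0,0.5],0,-0.3],[[0,0,0.22],0,-0.3],[[0,0,0.1],0,-0.3],[[0,0,0],0,-0.3],[[0,0,0],0,1],[[0,0,0],0,1]]'; python3 -m inch '[[[0,0,0],0,1],[[0,0,0],0,1],[[0,0,0],0,1],[[0,0,0],0,1],[[0,0,0],0,1],[[0,0,0],0,1],[[0,0,-0.2],0,1],[[0,0,-0.4],0,1],[[0,0,-0.4],0,1],[[0,0,0],0,1]]'
python3 - <<'E'
from h import *
to([(488,-340,75)]);turn(-.152+np.pi/2)
to([plate(-64-60,0,75),plate(-64-40,0,30)])
E
```

```text
t: 25.95
eef_pos: [487.5, -340.3, 6.3]
tcp_rot: [3.14, 0.001, 1.285]
ft_force: [1.2, 0.1, 0.1]
opening: 0.496
grip_force: 0.0
t: 27.2
eef_pos: [487.6, -340.5, 67.1]
tcp_rot: [3.139, 0.001, 1.285]
ft_force: [-0.6, 0.7, -4.0]
opening: 0.249
grip_force: 30.0
t 27.2 pos [ 487.6 -340.5   67.1] rpy [3.1392e+00 1.2000e-03 1.2847e+00] F [-0.6  0.7 -4. ] q6 -0.43
[ 488. -340.   75.] shift units [ 0.009  0.004 -0.132]
turn units -1.536
t 27.2 pos [ 487.6 -340.5   67.1] rpy [3.1392e+00 1.2000e-03 1.2847e+00] F [-0.6  0.7 -4. ] q6 -0.43
[441.42969218  20.77550643  75.        ] shift units [ 5.559 -2.437 -0.144]
[461.19909667  17.74719894  30.        ] shift units [0.045 0.329 0.751]
```

```bash
python3 -m inch '[[[0,0,-0.1],-0.77,1],[[0,0,0],-0.77,1],[[0.6,-0.12,0],0,1],[[0.75,-0.16,0],0,1],[[0.78,-0.16,0],0,1],[[0.78,-0.16,0],0,1],[[0.78,-0.16,0],0,1],[[0.78,-0.16,0],0,1],[[0.75,-0.16,0],0,1],[[0.6,-0.12,0],0,1]]'; python3 -m inch '[[[0,0,0],0,1],[[0,0,0],0,1],[[0,0,0.3],0,1],[[0,0,0.3],0,1],[[0,0,0],0,1],[[0,0,0],0,1],[[0,0,0],0,1],[[0,0,0],0,1],[[0,0,0],0,1],[[0,0,0],0,1]]'
python3 - <<'E'
from h import *
np.set_printoptions(precision=3,suppress=True)
to([plate(-96,0,22)]);turn(-.152+np.pi/2)
p=snap('wrist','w3.png')
for o in('lap_lip','strip_edge_left','strip_edge_right'):
  for d in eyes.spot_point(o,p): print(o,d['score'],np.array(d['centre']))
for o in('repair_strip','lap_lip','backing_plate'):
  for d in eyes.cut_out(o,p): print(o,d['score'],np.array(d['centre']),d['mask'].sum())
E
```

```text
t: 28.45
eef_pos: [468.0, 17.7, 70.8]
tcp_rot: [-3.14, 0.0, 1.42]
ft_force: [0.5, -0.1, -3.4]
opening: 0.252
grip_force: 30.0
t: 29.7
eef_pos: [468.9, 16.0, 35.6]
tcp_rot: [3.141, 0.0, 1.419]
ft_force: [0.1, 0.1, -2.9]
opening: 0.25
grip_force: 30.0
t 29.7 pos [468.9  16.   35.6] rpy [3.141 0.    1.419] F [ 0.1  0.1 -2.9] q6 0.05
[469.107  16.536  22.   ] shift units [0.009 0.002 0.227]
turn units 0.004
lap_lip 0.6 [280.6 493.8]
strip_edge_left 0.7 [129.9 496.6]
repair_strip 0.78 [226.8 381.1] 38739
lap_lip 0.98 [222.6 564. ] 38935
lap_lip 0.24 [226.9 381.7] 38713
backing_plate 0.65 [143.6 524. ] 69472
```

View pics/w3.png

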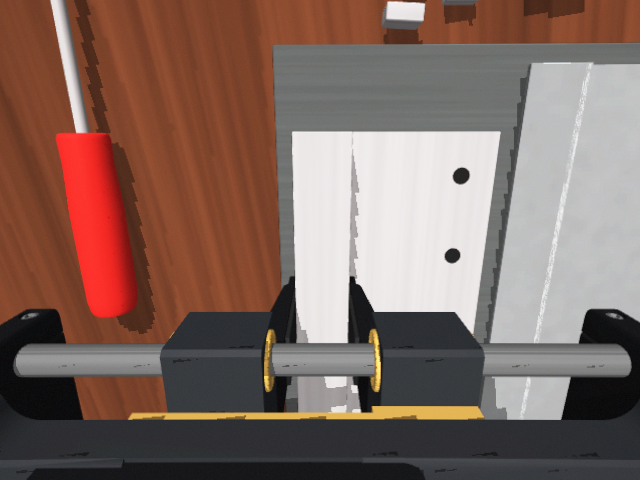

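```bash
cat >> h.py <<'E'
def edge(g,rows,line,w=8):
    "per row, strongest horizontal gradient near the line ((r0,c0),(r1,c1))"
    gx=cv2.Sobel(cv2.GaussianBlur(g,(3,3),0),cv2.CV_64F,1,0);(r0,c0),(r1,c1)=line;o=[]
    for r in rows:
        c=c0+(c1-c0)*(r-r0)/(r1-r0);k=np.arange(int(round(c))-w,int(round(c))+w+1);k=k[(k>0)&(k<639)]
        v=np.abs(gx[r,k]);v=v*(v>.6*v.max());o.append((r,(k*v).sum()/v.sum()))
    return np.array(o)
def wline(p,pts,z):
    W=np.array([world(p,q,z)[:2] for q in pts])
    a=cv2.fitLine(W.astype(np.float32),cv2.DIST_HUBER,0,.01,.01).ravel();return a[2:],np.arctan2(a[1],a[0])
E
python3 - <<'E'
from h import *
np.set_printoptions(precision=3,suppress=True)
p=snap('wrist');g=cv2.cvtColor(p['pixels'],cv2.COLOR_RGB2GRAY)
zb=env.state()['eef_pos'][2]-6.2
def rep(n,rows,line,z):
  pt=edge(g,rows,line);c,a=wline(p,pt,z);a=(a+np.pi/2)%np.pi-np.pi/2 if 0 else a
  print(n,pt[::max(1,len(pt)//6)].round(1).tolist(),'through',c,'normal yaw',(a+np.pi)%np.pi-np.pi/2);return c,a
rep('near plate edge',range(55,125,5),((44,273),(270,281)),15)
L=rep('lip',range(75,300,5),((63,530),(330,494)),21)
L2=rep('lip top z24',range(75,300,5),((63,530),(330,494)),24)
F=rep('flange edge',range(140,300,5),((131,500),(330,475)),zb+1)
for n,(r,c),z in(('plate corner',(44,273),15),('lip corner',(63,530),23),('strip corner',(131,500),zb+3),('strip fold left corner',(131,293),zb+28)):
  q=cv2.cornerSubPix(g,np.array([[[c,r]]],np.float32),(5,5),(-1,-1),(3,30,.01))[0,0][::-1]
  print(n,q,world(p,q,z))
for n,X in(('plate',plate(-120,120,15)),('lip',plate(0,110,21))): print(n,X,pix(p,[X]))
to([])
E
```

```text
near plate edge [[55.0, 273.4], [65.0, 273.4], [75.0, 274.4], [85.0, 274.5], [95.0, 274.5], [105.0, 275.4], [115.0, 275.5]] through [461.205 119.204] normal yaw -0.15063298
lip [[75.0, 529.5], [110.0, 524.5], [145.0, 519.0], [180.0, 513.5], [215.0, 508.5], [250.0, 503.1], [285.0, 498.0]] through [574.144  52.755] normal yaw -0.1478616
lip top z24 [[75.0, 529.5], [110.0, 524.5], [145.0, 519.0], [180.0, 513.5], [215.0, 508.5], [250.0, 503.1], [285.0, 498.0]] through [572.641  53.421] normal yaw -0.14786112
flange edge [[140.0, 499.0], [165.0, 495.5], [190.0, 492.4], [215.0, 488.5], [240.0, 485.5], [265.0, 482.0], [290.0, 478.5]] through [557.528  40.979] normal yaw -0.15037024
plate corner [ 44.361 272.751] [463.984 138.167  15.   ]
lip corner [ 62.512 531.305] [581.611 110.764  23.   ]
strip corner [131.172 500.269] [562.927  82.901  32.292]
strip fold left corner [131.237 291.5  ] [469.271  96.99   57.292]
plate (np.float64(463.55341801273147), np.float64(138.78627185165527), 15) [[ 43.074 271.618]]
lip (np.float64(580.6556911878439), np.float64(110.73172467617341), 21) [[ 63.759 526.829]]
t 30.1 pos [468.8  16.   35.5] rpy [3.142 0.    1.419] F [-0.3 -0.  -3.8] q6 0.05
```

Measured in one picture: the flange edge is about 14.3 mm short of the lip, the strip is centred within 0.5 mm and square within 0.003 rad. I'll lay it on the plate.

```bash
python3 -m inch '[[[0,0,0.12],0,1],[[0,0,0.06],0,1],[[0,0,0.04],0,1],[[0,0,0.02],0,1],[[0,0,0],0,1],[[0,0,0],0,1],[[0,0,0],0,1],[[0,0,0],0,1],[[0,0,0],0,1],[[0,0,0],0,1]]';python3 -c "
from h import *
to([]);print(env.state()['moment'])"
```

```text
t: 31.35
eef_pos: [468.8, 16.0, 21.1]
tcp_rot: [3.142, 0.0, 1.419]
ft_force: [0.2, -0.0, -4.3]
opening: 0.253
grip_force: 30.0
t 31.35 pos [468.8  16.   21.1] rpy [3.1415e+00 1.0000e-04 1.4190e+00] F [ 0.2 -0.  -4.3] q6 0.05
[-0.02186216  0.0013446   0.03235216]
```

```bash
python3 -m inch '[[[0,0,0.01],0,1],[[0,0,0.01],0,1],[[0,0,0],0,1],[[0,0,0],0,1],[[0,0,0],0,1],[[0,0,0],0,1],[[0,0,0],0,1],[[0,0,0],0,1],[[0,0,0],0,1],[[0,0,0],0,1]]';python3 -c "
from h import *
to([]);print(env.state()['moment'])"
```

```text
t: 32.6
eef_pos: [468.9, 16.0, 20.6]
tcp_rot: [3.141, 0.0, 1.419]
ft_force: [-3.1, 0.7, 10.5]
opening: 0.249
grip_force: 30.0
t 32.6 pos [468.9  16.   20.6] rpy [3.1409e+00 1.0000e-04 1.4191e+00] F [-3.1  0.7 10.5] q6 0.05
[-0.01350454  0.53369373  0.02863258]
```

```bash
python3 -m inch '[[[0,0,-0.005],0,1],[[0,0.03,0],0,1],[[0,0.04,0],0,1],[[0,0.04,0],0,1],[[0,0.04,0],0,1],[[0,0.04,0],0,1],[[0,0.04,0],0,1],[[0,0.04,0],0,1],[[0,0.03,0],0,1],[[0,0,0],0,1]]';python3 - <<'E'
from h import *
to([])
p=snap('wrist')
for o in('repair_strip','lap_lip'):
  for d in eyes.spot_point('strip_edge_left',p)[:1]: print(np.array(d['centre']))
cv2.imwrite('pics/w4.png',p['pixels'][:,:,::-1])
E
```

```text
t: 33.85
eef_pos: [485.6, 13.5, 20.6]
tcp_rot: [-3.14, 0.0, 1.419]
ft_force: [-8.0, 1.1, 11.7]
opening: 0.254
grip_force: 30.0
t 33.85 pos [485.6  13.5  20.6] rpy [-3.1397e+00  2.0000e-04  1.4192e+00] F [-8.   1.1 11.7] q6 0.04
[130.5 493.7]
[130.5 493.7]
```

View pics/w4.png

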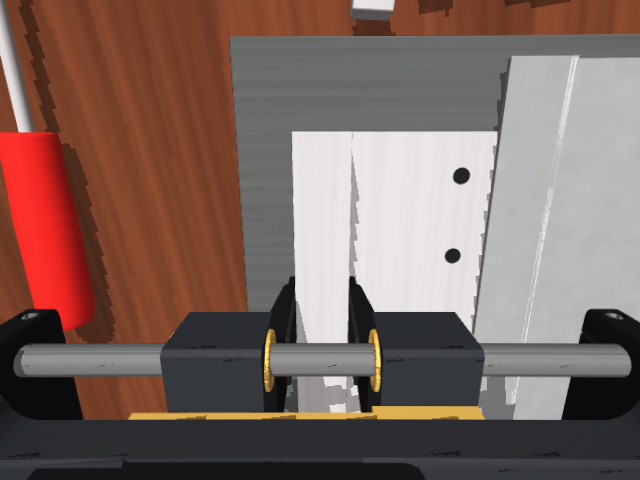

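The flange edge is just entering under the lip at (131–280, 495–480), flat and square. I'll go on 15 mm.

```bash
python3 -m inch '[[[0,0.03,0],0,1],[[0,0.035,0],0,1],[[0,0.035,0],0,1],[[0,0.035,0],0,1],[[0,0.035,0],0,1],[[0,0.035,0],0,1],[[0,0.03,0],0,1],[[0,0.02,0],0,1],[[0,0,0],0,1],[[0,0,0],0,1]]';python3 - <<'E'
from h import *
np.set_printoptions(precision=3,suppress=True)
to([]);st=env.state();P=st['eef_pos']
p=snap('wrist','w5.png');g=cv2.cvtColor(p['pixels'],cv2.COLOR_RGB2GRAY)
n=np.array([.9889,-.1485]);t=np.array([.1485,.9889])
e=pix(p,[plate(0,y,21,(565,2,-.15)) for y in(105,30)]);print('lip pix',e)
pt=edge(g,range(int(e[0][0])+8,int(e[1][0]),5),e,14);print(pt[::5])
for z in(21,24):
  c,a=wline(p,pt,z);print('lip',z,c@n,(a%np.pi)-np.pi/2)
q=pix(p,[plate(-120,110,15,(565,2,-.15)),plate(-120,60,15,(565,2,-.15))]);c,a=wline(p,edge(g,range(int(q[0][0]),int(q[1][0]),4),q,10),15);print('near',c@n,(a%np.pi)-np.pi/2)
z=P[2]-5.6
c,a=wline(p,edge(g,range(140,260,5),((131,293),(280,295)),8),z+28);print('fold back top',c@n,'-> edge',c@n+94,(a%np.pi)-np.pi/2)
print('tcp',np.array(P[:2])@n,np.array(P[:2])@t)
qq=cv2.cornerSubPix(g,np.array([[[292,131]]],np.float32),(5,5),(-1,-1),(3,30,.01))[0,0][::-1];print(qq,'y centre',world(p,qq,z+28)[:2]@t-80)
E
```

```text
t: 35.25
eef_pos: [500.7, 11.1, 20.6]
tcp_rot: [-3.14, 0.0, 1.419]
ft_force: [-7.5, 1.4, 10.8]
opening: 0.253
grip_force: 30.0
t 35.25 pos [500.7  11.1  20.6] rpy [-3.14   0.     1.419] F [-7.5  1.4 10.8] q6 0.04
lip pix [[ 69.9   471.021]
 [236.553 452.757]]
[[ 77.    472.087]
 [102.    469.471]
 [127.    466.503]
 [152.    462.224]
 [177.    454.688]
 [202.    456.432]
 [227.    454.17 ]]
lip 21 558.8635471305847 -0.16774535
lip 24 557.7298047950744 -0.16774523
near 437.92563482589725 -0.15075731
fold back top 481.7774077194214 -> edge 575.7774077194214 -0.15060222
tcp 493.4449291490404 85.35339181300684
[131.115 291.528] y centre 85.5865750372601
```

```bash
python3 -m inch '[[[0,0,0.004],0,1],[[0,0,0.004],0,1],[[0,0,0],0,1],[[0,0,0],0,1],[[0,0,0],0,1],[[0,0,0],0,1],[[0,0,0],0,1],[[0,0,0],0,1],[[0,0,0],0,1],[[0,0,0],0,1]]';python3 - <<'E'
from h import *
to([])
s=snap('side');cv2.imwrite('pics/s6.png',cv2.resize(s['pixels'][150:430,130:480,::-1],None,fx=2.1,fy=2.1,interpolation=2))
E
```

```text
t: 36.55
eef_pos: [500.6, 11.1, 20.6]
tcp_rot: [-3.14, 0.0, 1.419]
ft_force: [-9.3, 1.6, 19.7]
opening: 0.249
grip_force: 30.0
t 36.55 pos [500.6  11.1  20.6] rpy [-3.1399e+00  2.0000e-04  1.4192e+00] F [-9.3  1.6 19.7] q6 0.04
```

View pics/s6.png

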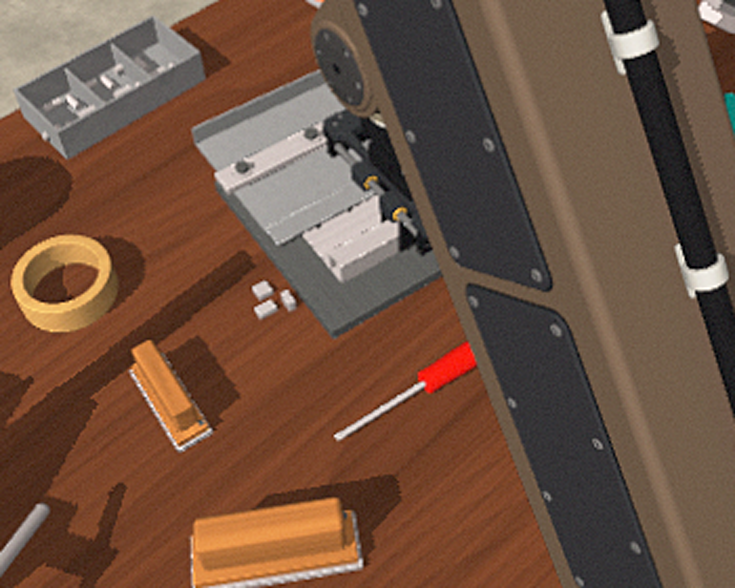

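The picture shows the scraper standing at (170,395), the three chips on the bench at about (265–288, 290–310), and the strip flat under the lip at (350,235), pressed with about 24 N. Everything is in place, so I'm handing in.

```bash
python3 -c "
from h import *
print(env.job_done())"
```

```text
the job is handed in; nothing more can be done
None
```

The job is handed in at about 36.6 s: the three chips are off the plate, the scraper is standing on the bench, and the strip sits about 18 mm under the lap, square and centred, still gripped and pressed flat with about 24 N.

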